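# Cover the clean pots with their own lids

### The arm

A 7-joint arm with a two-finger parallel gripper is mounted at the origin on the work surface. World frame = base frame: x ahead of the robot, y to its left, z up, the work surface at z = 0. Lengths are in mm, angles in rad, forces in N, time in s.
With the tool pointing down it reaches from about 425 to 950 mm from the base axis. Payload 16.7 kg.
Tool frame: the origin (TCP) lies at the very end of the fingers, on their centre line; the grasp point (between the pads) lies 19 mm behind it; z points along the fingers, y is the direction in which the jaws open and shut (so a half turn about z gives the same grasp; the last joint's range is limited). The gripper opens to 94 mm and grips with 3 to 60 N. Pads are 16 mm wide; open, the fingers measure 119 mm over their backs; the gripper's body (75 mm by 177 mm) begins 78 mm behind the grasp point.
Start: joints at [-1.498, 0.426, 0.074, 1.606, -0.034, 1.111, -0.067], TCP at [148.498, 658.424, 205.467] pointing down, gripper open.
Joint ranges: [-2.85, 2.85], [-0.5, 2.14], [-1.23, 1.37], [0.21, 2.46], [-1.02, 4.16], [0.16, 2.05], [-2.73, 2.73]. Speed limits (rad/s): [1.89, 1.89, 2.39, 2.39, 3.01, 3.01, 3.01].

### API

Orientations are given as [roll, pitch, yaw] about the fixed x, y, z axes, in that order (R = Rz(yaw) Ry(pitch) Rx(roll)).
In Python, from bench import arm gives the robot as it stands.
- The arm moves only by the tool apply_moves, never from a script. Its argument "moves" is text: rows parted by semicolons, each of 6 numbers parted by spaces: the shift along the world's x, y, z in cm, then the turn, a rotation vector about the world's x, y, z in degrees. A call has exactly 8 rows; each row is the pose to reach, as a shift and turn from the pose commanded when the call began; what a row does not reach only later rows make up. A row lasts 1/8 s, in which the tool goes at most 62.5 mm and 10.7 degrees, less where a joint would pass 70% of its speed; a pose out of reach is approached as far as the arm can. A call with a gripper value outside its range is refused whole. "gripper" is the closure, from -1 (fully open) to 1 (shut), set as the call begins (left out, the last holds). The fingers move at their own pace and stop on an object; "squeeze" is the grip in N (left out, the last holds). Time passes only in rows, so rows that repeat a pose let the fingers close, or fill a call up. It gives the time, the measured TCP pose, the force and the opening at its end, in the units of the state.
- arm.get_state(): the state, without advancing time (a new reading comes with each control period).
- arm.snapshot(name): name is "scene" or "top"; returns a dict with "frame" (384x512x3 uint8, red, green, blue), "mtx" (3x3 intrinsics, pixels), "R" (3x3) and "t" (3): a world point X has camera coordinates R X + t. Camera axes: x right, y down, z forward; pixel columns grow to the right and rows downward; lengths in mm; the calibration is good to about 2 mm. A picture is of the moment at which its call begins. There is no depth.
- arm.job_done(): hands the job in, once; it reports no verdict.
The state is a dict: "clock": time; "q": joint angles; "joint_velocities": joint speeds; "joint_efforts": joint torques, N m; "position": TCP position; "ee_rot": TCP orientation; "ft_force": force on the tool from outside, world axes, zero at the start; "torque": the same for the moment, N m; "width": finger opening in mm.
Only numpy, scipy, OpenCV 4.12 (cv2) and the standard library are available. Lean on these libraries where they do the work, as an engineer would, in place of code of your own. Each camera call takes 0.05 s, during which the arm holds its last target. There are 200 camera calls.

### The job

The four steel pots on the dish table are dry: put each pot's own lid on it, handle up and sitting flat all round on the rim, so that they can go back on the shelf. The lids differ only in size, as the pots do. Leave the pots standing where they are, set the lids down without dropping them, and do not disturb the mug or the upturned drinking glass that stand among them.

Things in the scene. Friction and masses are not known exactly. Their poses are not given: they have to be found in the camera images.
- pot_small_rim (a point): Open round stainless-steel inset pot, the small of four, no handles: 90 mm across the outside of its wall at the top (96 over its rolled rim), 80 mm tall, wall 4 mm, standing upright on the table. This point is on its axis in the plane of the rim, 80 mm above the table; z points up.
- pot_medium_rim (a point): Open round stainless-steel inset pot, the medium of four, no handles: 110 mm across the outside of its wall at the top (116 over its rolled rim), 88 mm tall, wall 4 mm, standing upright on the table. This point is on its axis in the plane of the rim, 88 mm above the table; z points up.
- pot_large_rim (a point): Open round stainless-steel inset pot, the large of four, no handles: 130 mm across the outside of its wall at the top (136 over its rolled rim), 96 mm tall, wall 4 mm, standing upright on the table. This point is on its axis in the plane of the rim, 96 mm above the table; z points up.
- pot_biggest_rim (a point): Open round stainless-steel inset pot, the biggest of four, no handles: 150 mm across the outside of its wall at the top (156 over its rolled rim), 104 mm tall, wall 4 mm, standing upright on the table. This point is on its axis in the plane of the rim, 104 mm above the table; z points up.
- lid_small_handle (a point): Lid of the small pot, handle up: bright disc 96 wide, 4 thick; under it a tapered skirt 12 deep, 72 wide, drops into the pot with 5 to spare all round, the disc rests on the rim. Point: middle of the black handle bar (60 long along x, 13 wide in y, 9 thick, 28 clear below), on the lid's axis, 52.5 above the skirt's lower edge and the table; seated, 40.5 above the rim, 120.5 above the table. z up. All mm.
- lid_medium_handle (a point): Lid of the medium pot, handle up: bright disc 116 wide, 4 thick; under it a tapered skirt 12 deep, 92 wide, drops into the pot with 5 to spare all round, the disc rests on the rim. Point: middle of the black handle bar (60 long along x, 13 wide in y, 9 thick, 28 clear below), on the lid's axis, 52.5 above the skirt's lower edge and the table; seated, 40.5 above the rim, 128.5 above the table. z up. All mm.
- lid_large_handle (a point): Lid of the large pot, handle up: bright disc 136 wide, 4 thick; under it a tapered skirt 12 deep, 112 wide, drops into the pot with 5 to spare all round, the disc rests on the rim. Point: middle of the black handle bar (60 long along x, 13 wide in y, 9 thick, 28 clear below), on the lid's axis, 52.5 above the skirt's lower edge and the table; seated, 40.5 above the rim, 136.5 above the table. z up. All mm.
- lid_biggest_handle (a point): Lid of the biggest pot, handle up: bright disc 156 wide, 4 thick; under it a tapered skirt 12 deep, 132 wide, drops into the pot with 5 to spare all round, the disc rests on the rim. Point: middle of the black handle bar (60 long along x, 13 wide in y, 9 thick, 28 clear below), on the lid's axis, 52.5 above the skirt's lower edge and the table; seated, 40.5 above the rim, 144.5 above the table. z up. All mm.
- mug_center (a point): White coffee mug standing upright among the pots and lids, 80 mm across, 90 mm tall, its handle out to 77 mm from the axis along +y. This point is on its axis, half-way up (45 mm above the table). Not to be moved.
- tumbler_center (a point): Amber drinking glass standing upside down among the pots and lids, 72 mm across at the table, 60 mm at the top, 110 mm tall. This point is on its axis, half-way up (55 mm above the table). Not to be moved.
Things that resemble listed ones, but are neither listed nor needed, are in the scene too. Several things look just like the part that bears tumbler_center: the one meant starts farthest to the robot's right.

How it is judged:
By the outcome, as a careful person would: the job done as asked, in the order asked, and still so for the second after the job is handed in, with the robot touching nothing.
It also fails if it takes over 131 s, if anything falls off the work surface, if the arm or the gripper's body presses on something with over 40 N, if the wrist force passes 120 N, or if a joint passes its speed limit or range.

## Working session

There is one attempt and no reset: what is moved stays moved. The work goes in short steps, Python scripts to look and compute and a tool call to move; the robot and the scene stay as the last step left them, time stands still between calls to the robot, and variables do not carry over. Pictures are saved under pics/ and viewed, about 12 in all and at most 16, crops included, and the job is handed in when it is done.

Besides the shell and the picture viewer there is one more tool, called after "Call:" as name(argument=value, ...) on one line, values as JSON. apply_moves: Moves the arm, as the interface text tells. Its arguments: {"type":"object","properties":{"moves":{"type":"string"},"gripper":{"type":"number"},"squeeze":{"type":"number"}},"required":["moves"]}

```bash
mkdir -p pics
python3 - <<'E'
from bench import arm
import cv2,pickle
print(arm.get_state())
for n in("top","scene"):
    s=arm.snapshot(n);pickle.dump(s,open(n+'.pkl','wb'))
    cv2.imwrite(f'pics/{n}0.png',cv2.resize(s['frame'][:,:,::-1],(800,600),interpolation=cv2.INTER_CUBIC))
    print(n,s['mtx'],s['R'],s['t'])
E
```

```text
{'clock': 0.0, 'q': array([-1.49848561,  0.42674649,  0.07386349,  1.60663104, -0.0341093 ,
        1.11080374, -0.06709312]), 'joint_velocities': array([ 0.00017412,  0.00039596, -0.00032449, -0.00053439, -0.00075686,
        0.00049273,  0.00061193]), 'joint_efforts': array([-2.47016760e-03, -9.35787249e+01,  3.66500638e+00, -4.54207277e+01,
       -4.89762321e-02,  2.00112019e-02,  1.84007426e-04]), 'position': array([148.43431536, 658.00838927, 204.75573168]), 'ee_rot': array([-3.14026746e+00,  9.64405111e-05,  2.91974088e+00]), 'ft_force': array([-0.79526354,  0.57940422, -0.95887444]), 'torque': array([-0.00299291,  0.02569904,  0.00412645]), 'width': 93.97479360369101}
top [[455.05402246   0.         260.66459095]
 [  0.         455.05402246 195.26294553]
 [  0.           0.           1.        ]] [[-0.02560406 -0.99967143 -0.00121298]
 [-0.97275161  0.02519423 -0.23047681]
 [ 0.23043164 -0.00472121 -0.97307706]] [   6.47602307  517.11291453 1424.92861788]
scene [[434.7754868    0.         248.79407591]
 [  0.         434.7754868  201.6691576 ]
 [  0.           0.           1.        ]] [[ 0.75337362  0.65728286 -0.02018472]
 [ 0.43519516 -0.5213594  -0.73402285]
 [-0.49298413  0.54420916 -0.67882474]] [-365.95997444 -161.86602283 1819.82750308]
```

View pics/top0.png

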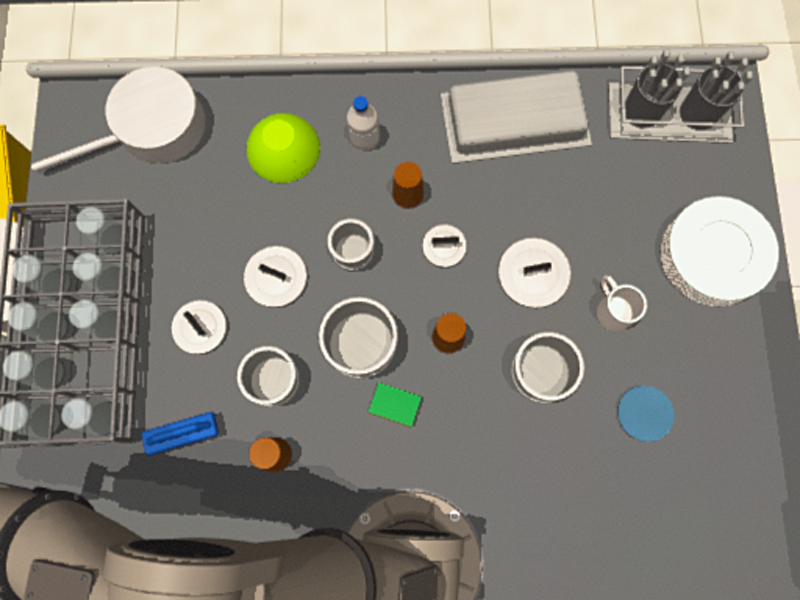

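View pics/scene0.png

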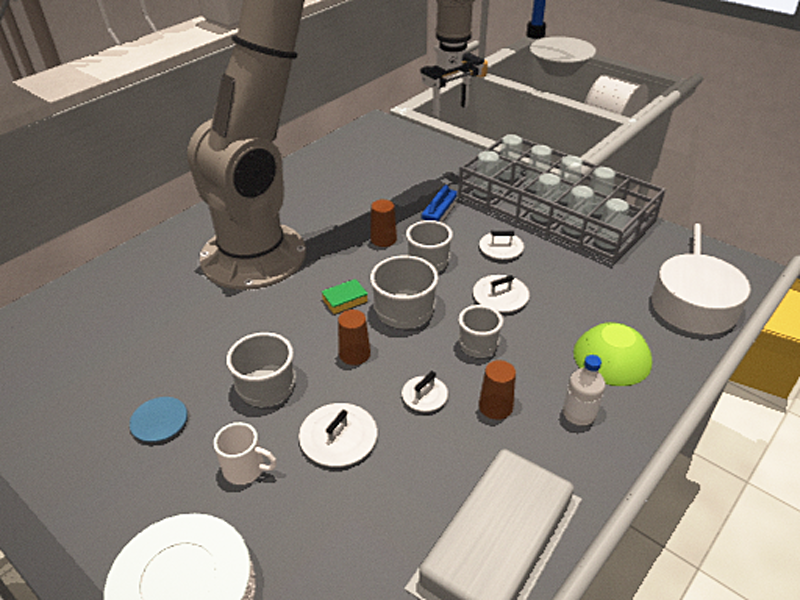

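The top view shows the pots at about (351,244) small, (269,376) medium, (549,367) large and (358,337) biggest. The lids are at (445,245) small, (199,326) medium, (275,275) large and (535,271) biggest. The mug is at (622,305), and there are tumblers at (450,333), (408,184) and (270,453). The scene view agrees. Next I'll fit known-radius circles in both cameras.

```bash
cat > m.py <<'E'
import numpy as np,cv2,pickle
from scipy.ndimage import map_coordinates
from scipy.optimize import minimize
def proj(s,X):
    c=X@s['R'].T+s['t'];p=c@s['mtx'].T;return p[:,:2]/p[:,2:]
def back(s,uv,z):
    d=np.c_[uv,np.ones(len(uv))]@np.linalg.inv(s['mtx']).T@s['R'];o=-s['R'].T@s['t']
    return (o+d*((z-o[2])/d[:,2])[:,None])[:,:2]
A=np.linspace(0,2*np.pi,240,endpoint=False);U=np.c_[np.cos(A),np.sin(A),0*A]
def fit(s,c0,r,z,sel=None):
    """centre of a bright disc/rim of outer radius r at height z, by maximising inside-outside contrast"""
    g=cv2.cvtColor(s['frame'],cv2.COLOR_RGB2GRAY).astype(float)
    def f(c):
        v=[map_coordinates(g,proj(s,np.r_[c,z]+U*(r+d))[:,::-1].T,order=1) for d in(-2,2)]
        return -np.mean(np.clip(v[0]-v[1],-20,80))
    G=[(f((c0[0]+i,c0[1]+j)),c0[0]+i,c0[1]+j) for i in range(-16,17,2) for j in range(-16,17,2)]
    b=min(G);R=minimize(f,b[1:],method='Nelder-Mead',options=dict(initial_simplex=[(b[1],b[2]),(b[1]+2,b[2]),(b[1],b[2]+2)]))
    return R.x,-R.fun
def bar(s,c,z=57):
    """dark handle bar: centre & yaw of its long side"""
    g=cv2.cvtColor(s['frame'],cv2.COLOR_RGB2GRAY)
    m=(g<70).astype(np.uint8);k=np.zeros_like(m)
    q=proj(s,np.array([[c[0],c[1],z]]))[0]
    cv2.circle(k,tuple(int(round(a)) for a in q),19,1,-1)
    m&=k;n,l,st,ce=cv2.connectedComponentsWithStats(m)
    i=1+min(range(n-1),key=lambda i:np.hypot(*(ce[i+1]-q))-(st[i+1,4]>25)*50)
    vu=np.argwhere(l==i)[:,::-1].astype(float)
    X=back(s,vu,z);w,V=np.linalg.eigh(np.cov(X.T));return X.mean(0),np.degrees(np.arctan2(V[1,1],V[0,1]))%180,np.sqrt(12*w),len(X)
POT=dict(small=((351,244),48,80),medium=((269,376),58,88),large=((549,367),68,96),biggest=((358,337),78,104))
LID=dict(small=((445,245),48,16),medium=((199,326),58,16),large=((275,275),68,16),biggest=((535,271),78,16))
E
python3 - <<'E'
from m import *
np.set_printoptions(precision=1,suppress=True)
T,S=[pickle.load(open(n+'.pkl','rb')) for n in('top','scene')]
im=T['frame'][:,:,::-1].copy();im=cv2.resize(im,None,fx=4,fy=4)
im2=cv2.resize(S['frame'][:,:,::-1],None,fx=4,fy=4)
for nm,D in(('pot',POT),('lid',LID)):
  for k,(px,r,z) in D.items():
    c0=back(T,np.array([px])*.64,z)[0]
    a,fa=fit(T,c0,r,z);b,fb=fit(S,a,r,z)
    print(nm,k,c0,a,fa,b,fb,*( (bar(T,a),bar(S,a)) if nm=='lid' else ()))
    for s,i,c in((T,im,a),(S,im2,b)):
        p=(proj(s,np.r_[c,z]+U*r)*4+1.5).astype(int);cv2.polylines(i,[p],True,(0,0,255) ,1)
a=cv2.resize(im[750:1650,400:1600],(800,600),interpolation=cv2.INTER_AREA);cv2.imwrite('pics/fit_top.png',a)
a=cv2.resize(im2[500:1250,550:1550],(800,600),interpolation=cv2.INTER_AREA);cv2.imwrite('pics/fit_sc.png',a)
E
```

```text
pot small [647.6 108.2] [657.4 111. ] 78.50247574278814 [658.9 111.6] 67.31388197550584
pot medium [371.9 273.8] [375.5 281.5] 78.52459729478772 [377.  281.4] 70.95413911094792
pot large [ 374.4 -286.2] [ 378.7 -286. ] 79.8498789078081 [ 379.7 -285.7] 78.76171968559645
pot biggest [443.6  93.8] [448.9  95.5] 79.3203118000786 [450.4  95.7] 74.94646336542797
lid small [661.1 -93.4] [661.7 -90.7] 78.11373193148845 [664.3 -90.5] 72.82570061568173 (array([659.2, -90.7]), np.float64(92.3903626826567), array([12.3, 52.6]), 55) (array([667.1, -91.3]), np.float64(91.92980178888182), array([15.4, 63.3]), 66)
lid medium [493.2 439.5] [493.2 442.1] 79.02535406126101 [495.9 441. ] 57.53518049982167 (array([491. , 437.8]), np.float64(38.94324614993624), array([10.4, 58.1]), 56) (array([498.3, 437.5]), np.float64(39.09798424377556), array([19.9, 58.9]), 43)
lid large [602.3 278.9] [601.5 280.5] 78.94461128039666 [603.6 281.1] 66.3219568242744 (array([598.8, 278. ]), np.float64(66.18349582483174), array([10.2, 59.8]), 52) (array([609.6, 277.1]), np.float64(67.278814484253), array([28.1, 61. ]), 52)
lid biggest [ 596.7 -287. ] [ 595.6 -284.5] 77.75095593618971 [ 597.9 -284.1] 79.63591044746069 (array([ 593.4, -283.8]), np.float64(99.548275603554), array([11.2, 56.3]), 52) (array([ 602.3, -287.3]), np.float64(98.20583290242391), array([17.7, 61.4]), 72)
```

View pics/fit_top.png

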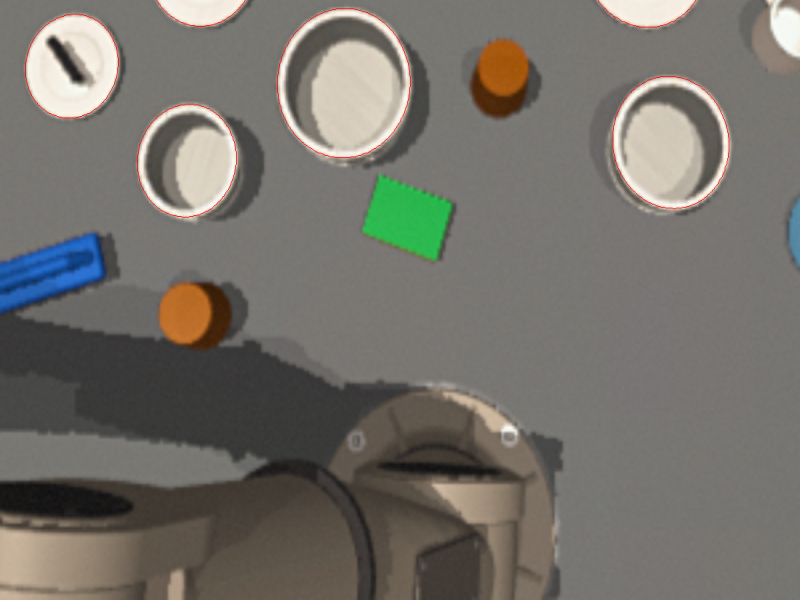

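View pics/fit_sc.png

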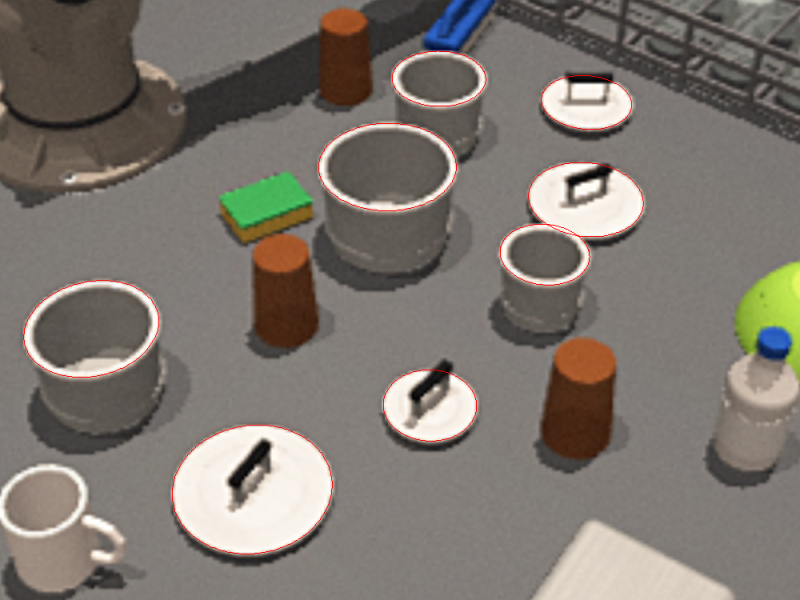

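Both cameras agree within 3 mm and the radii match each size. I'll start with the medium lid at (494.5, 441.5), whose bar lies at 39°, so the tool yaw must go from 167° to 39° (a turn of -128°).

Call:
apply_moves(moves="3 -2 2 0 0 -9; 8 -5 3 0 0 -19; 13 -8 3 0 0 -29; 18 -11.2 3 0 0 -39; 23 -14.4 3 0 0 -49; 28 -17.5 3 0 0 -59; 32 -20 3 0 0 -69; 34.6 -21.7 3 0 0 -79", gripper=-1, squeeze=30)

```text
clock: 1.1
position: [496.5, 439.4, 235.3]
ee_rot: [3.141, 0.001, 1.533]
ft_force: [-1.0, 0.7, -0.4]
width: 94.3
```

Call:
apply_moves(moves="0 0 -1 0 0 -10; 0 0 -3 0 0 -20; 0 0 -5 0 0 -30; 0 0 -7 0 0 -40; 0 0 -9 0 0 -49.2; 0 0 -11 0 0 -49.2; 0 0 -12 0 0 -49.2; 0 0 -12 0 0 -49.2")

```text
clock: 2.1
position: [494.4, 441.1, 114.9]
ee_rot: [3.142, 0.001, 0.684]
ft_force: [0.1, 0.1, 0.6]
width: 94.1
```

Call:
apply_moves(moves="0 0 -1.5 0 0 0; 0 0 -3.5 0 0 0; 0 0 -5.5 0 0 0; 0 0 -7 0 0 0; 0 0 -8 0 0 0; 0 0 -8.1 0 0 0; 0 0 -8.1 0 0 0; 0 0 -8.1 0 0 0", gripper=-0.5)

```text
clock: 3.1
position: [494.8, 441.7, 35.1]
ee_rot: [-3.141, -0.001, 0.682]
ft_force: [0.1, 1.3, -0.3]
width: 70.4
```

```bash
cat > look.py <<'E'
import sys;from m import *;from bench import arm
# look.py name cam x y z half-px : crop round a world point
n,cam,x,y,z,h=sys.argv[1:];s=arm.snapshot(cam);pickle.dump(s,open('last_'+cam+'.pkl','wb'))
u,v=proj(s,np.array([[float(x),float(y),float(z)]]))[0];h=int(h)
u0,v0=max(int(u)-h,0),max(int(v)-h,0);c=s['frame'][v0:v0+2*h,u0:u0+2*h,::-1]
k=590//max(c.shape[:2]);cv2.imwrite('pics/'+n+'.png',cv2.resize(c,None,fx=k,fy=k,interpolation=cv2.INTER_CUBIC));print('origin',u0,v0,'scale',k)
E
python3 look.py g1 scene 494 441 40 70
```

```text
origin 250 81 scale 4
```

View pics/g1.png

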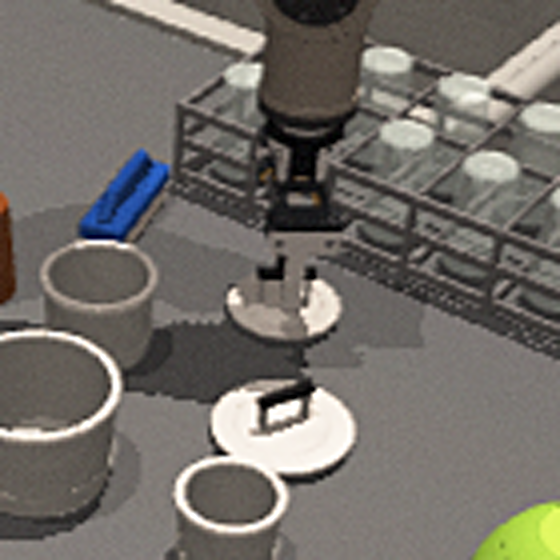

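The fingers straddle the medium lid's bar at about (290,275) in the crop. I'll close on it.

Call:
apply_moves(moves="0 0 0 0 0 0; 0 0 0 0 0 0; 0 0 0 0 0 0; 0 0 0 0 0 0; 0 0 0 0 0 0; 0 0 0 0 0 0; 0 0 0.3 0 0 0; 0 0 0.8 0 0 0", gripper=1, squeeze=40)

```text
clock: 4.15
position: [494.4, 441.3, 42.6]
ee_rot: [3.142, 0.0, 0.682]
ft_force: [-0.0, 0.8, -1.2]
width: 12.3
```

Call:
apply_moves(moves="0 0 0.7 0 0 0; 0 0 2 0 0 0; 0 0 4 0 0 0; 0 0 7 0 0 0; 0 0 10 0 0 0; 0 0 12 0 0 0; 0 0 13 0 0 0; 0 0 13 0 0 0")

```text
clock: 5.15
position: [494.5, 441.6, 172.8]
ee_rot: [-3.141, -0.001, 0.682]
ft_force: [-0.8, 0.3, -1.6]
width: 12.4
```

Call:
apply_moves(moves="-1 -1.3 0.3 0 0 0; -3 -4 0.3 0 0 0; -5.5 -7.5 0.3 0 0 0; -8.2 -11.1 0.3 0 0 0; -10.5 -14.2 0.3 0 0 0; -11.8 -16 0.3 0 0 0; -11.8 -16 0.3 0 0 0; -11.8 -16 0.3 0 0 0")

```text
clock: 6.15
position: [376.4, 281.6, 175.3]
ee_rot: [-3.141, -0.0, 0.683]
ft_force: [0.6, -0.2, -0.6]
width: 12.5
```

```bash
cat > held.py <<'E'
import sys;from m import *;from bench import arm
np.set_printoptions(precision=1,suppress=True)
k=sys.argv[1];p=arm.get_state()['position'];print('tcp',p)
r=LID[k][1];px,pr,pz=POT[k]
T0,S0=[pickle.load(open(n+'.pkl','rb')) for n in('top','scene')]
W=[]
for cam,s0 in(('scene',S0),('top',T0)):
    s=arm.snapshot(cam);pickle.dump(s,open('last_'+cam+'.pkl','wb'))
    c,f=fit(s,p[:2],r,p[2]-33.5+16);print(cam,'lid',c,f,'minus tcp',c-p[:2])
    i=cv2.resize(s['frame'][:,:,::-1],None,fx=4,fy=4);z=p[2]-17.5
    cv2.polylines(i,[(proj(s,np.r_[c,z]+U*r)*4+1.5).astype(int)],True,(0,0,255),1)
    u,v=(proj(s,np.array([np.r_[c,z]]))[0]*4).astype(int);W.append(cv2.resize(i[max(v-260,0):v+260,max(u-260,0):u+260],(400,400)))
cv2.imwrite(f'pics/held_{k}.png',np.hstack(W))
E
python3 held.py medium
```

```text
tcp [376.4 281.6 175.3]
scene lid [378.7 279.9] 36.36998691520307 minus tcp [ 2.3 -1.7]
top lid [364.9 270.1] 11.235272499532488 minus tcp [-11.4 -11.5]
```

View pics/held_medium.png

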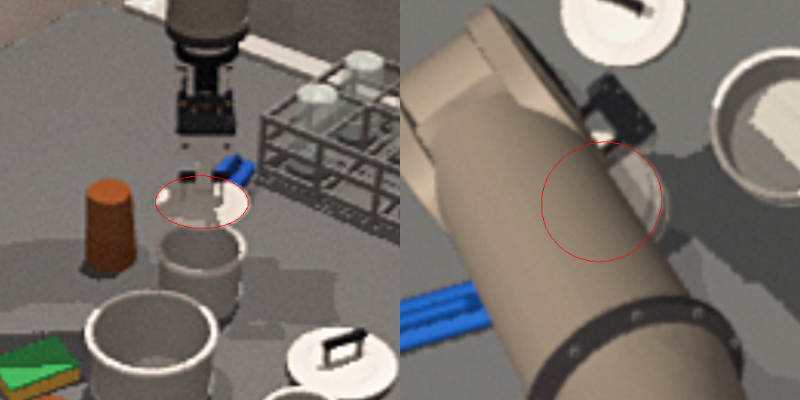

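Call:
apply_moves(moves="-0.05 0.05 -1 0 0 0; -0.05 0.05 -2.5 0 0 0; -0.05 0.05 -4 0 0 0; -0.05 0.05 -5 0 0 0; -0.05 0.05 -5.7 0 0 0; -0.05 0.05 -6.1 0 0 0; -0.05 0.05 -6.3 0 0 0; -0.05 0.05 -6.3 0 0 0")

```text
clock: 7.25
position: [376.1, 282.0, 112.6]
ee_rot: [-3.141, -0.0, 0.682]
ft_force: [0.5, -0.3, -1.7]
width: 12.5
```

Call:
apply_moves(moves="0 0 -0.05 0 0 0; 0 0 -0.1 0 0 0; 0 0 -0.15 0 0 0; 0 0 -0.2 0 0 0; 0 0 -0.25 0 0 0; 0 0 -0.25 0 0 0; 0 0 -0.25 0 0 0; 0 0 -0.25 0 0 0")

```text
clock: 8.25
position: [376.1, 282.0, 110.4]
ee_rot: [-3.141, -0.0, 0.682]
ft_force: [-4.1, -2.6, 14.6]
width: 12.7
```

Contact came at the predicted seat height (110.4 measured, 110.6 expected). I'll ease the load, release and rise.

Call:
apply_moves(moves="0 0 0.1 0 0 0; 0 0 0.1 0 0 0; 0 0 0.1 0 0 0; 0 0 0.1 0 0 0; 0 0 0.1 0 0 0; 0 0 0.1 0 0 0; 0 0 0.1 0 0 0; 0 0 0.1 0 0 0", gripper=-0.5)

```text
clock: 9.25
position: [376.0, 281.9, 111.0]
ee_rot: [-3.142, -0.0, 0.682]
ft_force: [-0.1, -0.4, -0.5]
width: 70.9
```

Call:
apply_moves(moves="0 0 1 0 0 0; 0 0 3 0 0 0; 0 0 5.5 0 0 0; 0 0 8 0 0 0; 2 0 9 0 0 3; 6 0 9 0 0 10; 11 0 9 0 0 19; 16 0 9 0 0 27.5")

```text
clock: 10.25
position: [537.4, 282.3, 201.6]
ee_rot: [3.142, -0.0, 1.168]
ft_force: [-0.3, 0.7, 0.4]
width: 70.7
```

```bash
cat > seat.py <<'E'
import sys;from m import *;from bench import arm
np.set_printoptions(precision=1,suppress=True)
T0,S0=[pickle.load(open(n+'.pkl','rb')) for n in('top','scene')]
print('tcp',arm.get_state()['position'])
S={n:arm.snapshot(n) for n in('scene','top')};W=[]
for n,s in S.items(): pickle.dump(s,open('last_'+n+'.pkl','wb'))
for k in sys.argv[1:]:
    px,r,z=POT[k]
    for n,s in S.items():
        c0=back(T0,np.array([px])*.64,z)[0]
        a,f=fit(T0 if n=='top' else S0,c0,r,z);b,g=fit(s,a,r,z+4);print(k,n,'pot before',a,'lid now',b,'contrast',g,'diff',b-a)
        i=cv2.resize(s['frame'][:,:,::-1],None,fx=4,fy=4)
        u,v=(proj(s,np.array([np.r_[a,z-20]]))[0]*4).astype(int);W.append(cv2.resize(i[max(v-200,0):v+200,max(u-200,0):u+200],(390,290*390//390)) )
for k in('medium','large','small','biggest'):
    if k not in sys.argv[1:]:
        px,r,z=LID[k];c0=back(T0,np.array([px])*.64,z)[0]
        print('unmoved lid',k,*[fit(s,c0,r,z) for s in S.values()])
cv2.imwrite('pics/seat_'+sys.argv[-1]+'.png',np.vstack([np.hstack(W[i:i+2]) for i in range(0,len(W),2)][-2:]))
E
python3 seat.py medium
```

```text
tcp [537.4 282.3 201.6]
medium scene pot before [377.  281.4] lid now [376.6 282.3] contrast 48.899540890593435 diff [-0.3  0.9]
medium top pot before [375.5 281.5] lid now [374.8 279.7] contrast 25.132409213805694 diff [-0.7 -1.9]
unmoved lid large (array([603.6, 280.6]), np.float64(62.85744971040074)) (array([601.3, 280.3]), np.float64(40.58042712750514))
unmoved lid small (array([663.9, -90.5]), np.float64(72.72830247394431)) (array([661.7, -90.7]), np.float64(78.1490927946645))
unmoved lid biggest (array([ 597.9, -284. ]), np.float64(79.6662670158553)) (array([ 595.6, -284.4]), np.float64(77.73346360459773))
```

View pics/seat_medium.png

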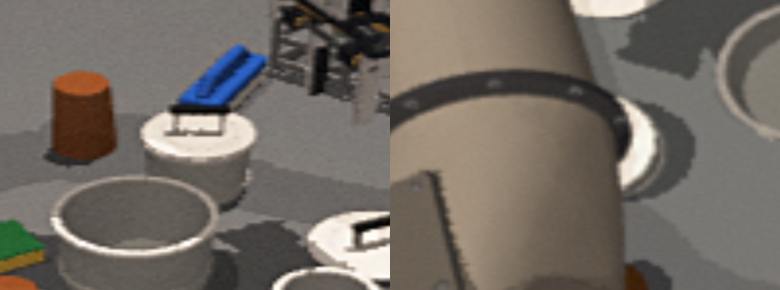

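The medium lid sits flat and centred on its pot. Next is the large lid at (602.5, 280.8).

Call:
apply_moves(moves="3 0 0 0 0 0; 6 -0.1 0 0 0 -0.5; 6.5 -0.1 -2 0 0 -0.5; 6.5 -0.1 -5 0 0 -0.5; 6.5 -0.1 -8 0 0 -0.5; 6.5 -0.1 -10.5 0 0 -0.5; 6.5 -0.1 -11.5 0 0 -0.5; 6.5 -0.1 -11.5 0 0 -0.5")

```text
clock: 11.35
position: [600.3, 281.0, 85.8]
ee_rot: [-3.141, 0.001, 1.154]
ft_force: [-0.5, 0.6, 0.7]
width: 70.4
```

Call:
apply_moves(moves="0 0 -1.5 0 0 0; 0 0 -3 0 0 0; 0 0 -4.5 0 0 0; 0 0 -5.1 0 0 0; 0 0 -5.2 0 0 0; 0 0 -5.2 0 0 0; 0 0 -5.2 0 0 0; 0 0 -5.2 0 0 0")

```text
clock: 12.35
position: [601.1, 281.0, 34.3]
ee_rot: [3.141, -0.0, 1.154]
ft_force: [-0.5, 0.1, 0.4]
width: 70.6
```

Call:
apply_moves(moves="0 0 0 0 0 0; 0 0 0 0 0 0; 0 0 0 0 0 0; 0 0 0 0 0 0; 0 0 0 0 0 0; 0 0 0 0 0 0; 0 0 0 0 0 0; 0 0 0 0 0 0", gripper=1)

```text
clock: 13.35
position: [601.1, 280.9, 34.0]
ee_rot: [3.142, -0.0, 1.153]
ft_force: [0.3, -0.3, -0.1]
width: 12.8
```

Call:
apply_moves(moves="0 0 0.5 0 0 0; 0 0 2 0 0 0; 0 0 5 0 0 0; 0 0 9 0 0 0; 0 0 13 0 0 0; -0.3 -0.8 16 0 0 0; -1 -3 17 0 0 0; -2.2 -5.6 17 0 0 0")

```text
clock: 14.35
position: [578.6, 223.2, 204.4]
ee_rot: [3.141, -0.0, 1.153]
ft_force: [-0.4, -0.3, -2.1]
width: 12.3
```

Call:
apply_moves(moves="-1.4 -3.5 0 0 0 0; -3 -7.5 0 0 0 0; -4.8 -12 0 0 0 0; -6.5 -16.5 0 0 0 0; -8.3 -21 0 0 0 0; -10 -25.5 0 0 0 0; -11.8 -30 0 0 0 0; -13.5 -34.5 0 0 0 0")

```text
clock: 15.35
position: [441.7, -121.9, 203.3]
ee_rot: [-3.14, -0.001, 1.153]
ft_force: [0.8, -0.7, -2.2]
width: 12.6
```

Call:
apply_moves(moves="-1.8 -4.5 0 0 0 0; -3.5 -9 0 0 0 0; -5 -13 0 0 0 0; -6.1 -15.7 0 0 0 0; -6.5 -16.6 0 0 0 0; -6.5 -16.6 0 0 0 0; -6.5 -16.6 0 0 0 0; -6.5 -16.6 0 0 0 0")

```text
clock: 16.35
position: [379.4, -285.2, 203.9]
ee_rot: [-3.141, -0.0, 1.155]
ft_force: [0.1, -0.5, -3.3]
width: 12.5
```

```bash
python3 held.py large
```

```text
tcp [ 379.4 -285.2  203.9]
scene lid [ 382.1 -285.2] 58.076372742056236 minus tcp [2.7 0. ]
top lid [ 378.9 -284.8] 19.702607665526397 minus tcp [-0.4  0.4]
```

View pics/held_large.png

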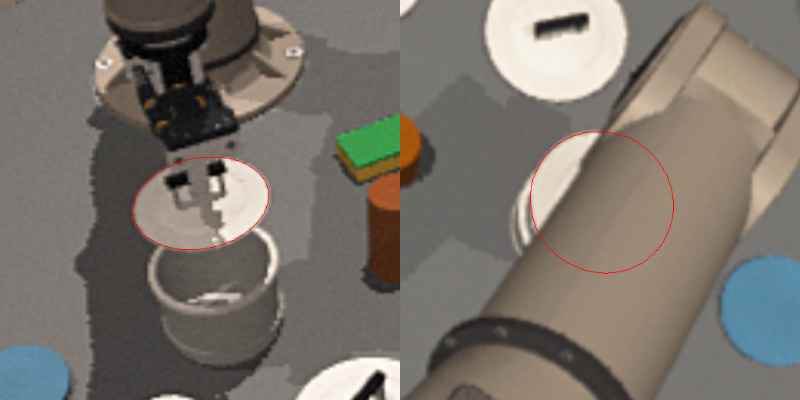

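Call:
apply_moves(moves="-0.1 -0.06 -1.5 0 0 0; -0.1 -0.06 -3.5 0 0 0; -0.1 -0.06 -5.5 0 0 0; -0.1 -0.06 -7 0 0 0; -0.1 -0.06 -7.8 0 0 0; -0.1 -0.06 -8.2 0 0 0; -0.1 -0.06 -8.4 0 0 0; -0.1 -0.06 -8.4 0 0 0")

```text
clock: 17.45
position: [378.2, -286.7, 120.2]
ee_rot: [3.141, -0.0, 1.154]
ft_force: [0.2, -0.6, -2.4]
width: 12.4
```

Call:
apply_moves(moves="0 0 -0.05 0 0 0; 0 0 -0.1 0 0 0; 0 0 -0.15 0 0 0; 0 0 -0.2 0 0 0; 0 0 -0.25 0 0 0; 0 0 -0.25 0 0 0; 0 0 -0.25 0 0 0; 0 0 -0.25 0 0 0")

```text
clock: 18.45
position: [378.1, -286.7, 118.0]
ee_rot: [-3.142, -0.001, 1.153]
ft_force: [-5.8, 5.2, 16.9]
width: 12.6
```

Call:
apply_moves(moves="0 0 0.1 0 0 0; 0 0 0.1 0 0 0; 0 0 0.1 0 0 0; 0 0 0.1 0 0 0; 0 0 0.1 0 0 0; 0 0 0.1 0 0 0; 0 0 0.1 0 0 0; 0 0 0.1 0 0 0", gripper=-0.5)

```text
clock: 19.45
position: [378.0, -286.7, 118.5]
ee_rot: [-3.142, -0.0, 1.153]
ft_force: [0.1, -0.5, 1.1]
width: 70.4
```

Call:
apply_moves(moves="0 0 1 0 0 0; 0 0 3 0 0 0; 0 0 5.5 0 0 0; 0 0 8 0 0 0; 3 0 8.5 0 0 8; 8 0 8.5 0 0 16; 13 0.1 8.5 0 0 25; 18 0.2 8.5 0 0 33")

```text
clock: 20.45
position: [559.7, -284.5, 204.0]
ee_rot: [3.142, 0.0, 1.734]
ft_force: [-0.3, -0.9, 1.3]
width: 70.3
```

```bash
python3 seat.py medium large
```

```text
tcp [ 559.7 -284.5  204. ]
medium scene pot before [377.  281.4] lid now [376.9 282.8] contrast 53.63087879871174 diff [-0.   1.4]
medium top pot before [375.5 281.5] lid now [376.1 281.6] contrast 78.73250159096071 diff [0.6 0.1]
large scene pot before [ 379.7 -285.7] lid now [ 379.3 -286.3] contrast 61.549755655250074 diff [-0.4 -0.6]
large top pot before [ 378.7 -286. ] lid now [ 377.3 -286.2] contrast 55.25082647582735 diff [-1.4 -0.2]
unmoved lid small (array([664.4, -90.5]), np.float64(72.7318183551925)) (array([661.7, -90.6]), np.float64(77.82511605547504))
unmoved lid biggest (array([ 598. , -284.5]), np.float64(76.24450543801171)) (array([ 613.1, -308.2]), np.float64(5.742871018961611))
```

View pics/seat_large.png

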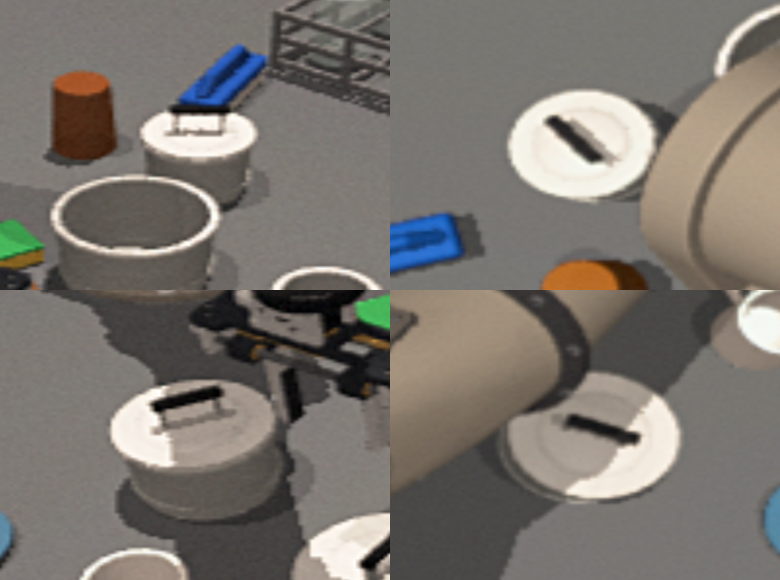

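Both lids are seated within about 1.5 mm. Next is the biggest lid.

Call:
apply_moves(moves="2 0 0 0 0 0; 3.7 0 -1 0 0 0; 3.7 0 -3.5 0 0 0; 3.7 0 -6.5 0 0 0; 3.7 0 -9 0 0 0; 3.7 0 -11 0 0 0; 3.7 0 -11.5 0 0 0; 3.7 0 -11.5 0 0 0")

```text
clock: 21.55
position: [595.1, -284.9, 88.7]
ee_rot: [-3.142, 0.0, 1.729]
ft_force: [-0.8, 0.3, -0.5]
width: 70.6
```

Call:
apply_moves(moves="0 0 -1.5 0 0 0; 0 0 -3 0 0 0; 0 0 -4.5 0 0 0; 0 0 -5.3 0 0 0; 0 0 -5.5 0 0 0; 0 0 -5.5 0 0 0; 0 0 -5.5 0 0 0; 0 0 -5.5 0 0 0")

```text
clock: 22.55
position: [595.2, -284.7, 33.8]
ee_rot: [3.141, 0.0, 1.729]
ft_force: [0.0, 0.3, 0.2]
width: 70.0
```

Call:
apply_moves(moves="0 0 0 0 0 0; 0 0 0 0 0 0; 0 0 0 0 0 0; 0 0 0 0 0 0; 0 0 0 0 0 0; 0 0 0 0 0 0; 0 0 0 0 0 0; 0 0 0 0 0 0", gripper=1)

```text
clock: 23.55
position: [595.0, -284.7, 33.5]
ee_rot: [3.142, 0.0, 1.729]
ft_force: [1.2, 0.3, 0.1]
width: 12.6
```

Call:
apply_moves(moves="0 0 0.5 0 0 0; 0 0 2 0 0 0; 0 0 5 0 0 0; 0 0 9 0 0 0; 0 0 13 0 0 0; -0.2 0.6 16.5 0 0 0; -0.9 2.4 17.5 0 0 0; -2 5.2 17.5 0 0 0")

```text
clock: 24.55
position: [574.9, -233.3, 210.4]
ee_rot: [3.14, 0.001, 1.728]
ft_force: [1.0, -0.2, -4.5]
width: 12.7
```

Call:
apply_moves(moves="-1.4 3.8 0 0 0 0; -3 8 0 0 0 0; -4.7 12.3 0 0 0 0; -6.4 16.8 0 0 0 0; -8.1 21.3 0 0 0 0; -9.8 25.7 0 0 0 0; -11.3 29.5 0 0 0 0; -12.5 32.8 0 0 0 0")

```text
clock: 25.55
position: [449.3, 96.5, 209.3]
ee_rot: [3.141, -0.001, 1.729]
ft_force: [0.3, 0.8, -3.3]
width: 12.4
```

Call:
apply_moves(moves="0 0 -1 0 0 0; 0 0 -2.5 0 0 0; 0 0 -3.5 0 0 0; 0 0 -3.5 0 0 0; 0 0 -3.5 0 0 0; 0 0 -3.5 0 0 0; 0 0 -3.5 0 0 0; 0 0 -3.5 0 0 0")

```text
clock: 26.55
position: [450.0, 95.4, 173.6]
ee_rot: [3.141, -0.0, 1.729]
ft_force: [0.2, -0.6, -2.5]
width: 12.8
```

```bash
python3 held.py biggest
```

```text
tcp [450.   95.4 173.6]
scene lid [452.5  94.8] 41.94557638986421 minus tcp [ 2.5 -0.5]
top lid [447.   93.7] 10.176767025766223 minus tcp [-3.  -1.7]
```

View pics/held_biggest.png

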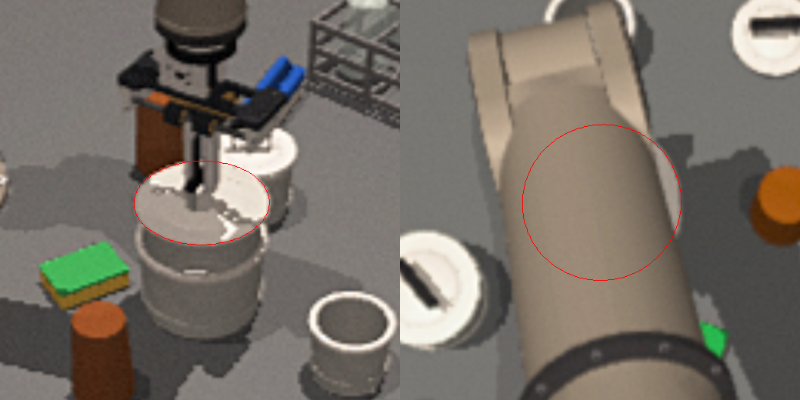

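The held lid matches the TCP within 2.5 mm, as it did for the earlier lids, so I'll lower it.

Call:
apply_moves(moves="-0.05 0 -1 0 0 0; -0.05 0 -2 0 0 0; -0.05 0 -3 0 0 0; -0.05 0 -3.8 0 0 0; -0.05 0 -4.3 0 0 0; -0.05 0 -4.6 0 0 0; -0.05 0 -4.65 0 0 0; -0.05 0 -4.65 0 0 0")

```text
clock: 27.65
position: [449.6, 95.4, 127.1]
ee_rot: [3.141, -0.0, 1.729]
ft_force: [-1.0, 0.1, -2.6]
width: 12.7
```

Call:
apply_moves(moves="0 0 -0.05 0 0 0; 0 0 -0.1 0 0 0; 0 0 -0.15 0 0 0; 0 0 -0.2 0 0 0; 0 0 -0.25 0 0 0; 0 0 -0.25 0 0 0; 0 0 -0.25 0 0 0; 0 0 -0.25 0 0 0")

```text
clock: 28.65
position: [449.6, 95.4, 125.4]
ee_rot: [-3.141, -0.001, 1.729]
ft_force: [-11.1, -2.3, 29.1]
width: 12.7
```

Seated at 125.4 measured against 125.5 expected. I'll release and head for the small lid at (663, -90.6), bar 92°, which needs a turn of about -7°.

Call:
apply_moves(moves="0 0 0.15 0 0 0; 0 0 0.15 0 0 0; 0 0 0.15 0 0 0; 0 0 0.15 0 0 0; 0 0 0.15 0 0 0; 0 0 0.15 0 0 0; 0 0 0.15 0 0 0; 0 0 0.15 0 0 0", gripper=-0.5)

```text
clock: 29.65
position: [449.5, 95.3, 126.0]
ee_rot: [-3.142, 0.0, 1.729]
ft_force: [-0.1, 0.6, -0.2]
width: 70.6
```

Call:
apply_moves(moves="0 0 1 0 0 0; 0 0 3 0 0 0; 0 0 5.5 0 0 0; 0 0 8 0 0 0; 2.5 -2 8 0 0 -1; 6 -5 8 0 0 -3; 10 -8.5 8 0 0 -5; 14 -12 8 0 0 -7")

```text
clock: 30.65
position: [590.8, -25.4, 206.7]
ee_rot: [3.141, -0.0, 1.607]
ft_force: [0.2, 0.5, 0.4]
width: 70.7
```

```bash
python3 seat.py large biggest
```

```text
tcp [590.8 -25.4 206.7]
large scene pot before [ 379.7 -285.7] lid now [ 379.9 -285.6] contrast 77.56670708221253 diff [0.2 0.1]
large top pot before [ 378.7 -286. ] lid now [ 378.2 -285.9] contrast 79.60005838261516 diff [-0.5  0. ]
biggest scene pot before [450.4  95.7] lid now [450.8  95.8] contrast 50.19175620310375 diff [0.4 0.2]
biggest top pot before [448.9  95.5] lid now [435.  101.9] contrast 13.625958430061482 diff [-13.9   6.4]
unmoved lid medium (array([499.4, 448.2]), np.float64(0.6323141671051441)) (array([491.3, 445.2]), np.float64(0.4338974112697418))
unmoved lid small (array([664.1, -90.8]), np.float64(65.30189695244574)) (array([661. , -90.3]), np.float64(24.918385565661932))
```

View pics/seat_biggest.png

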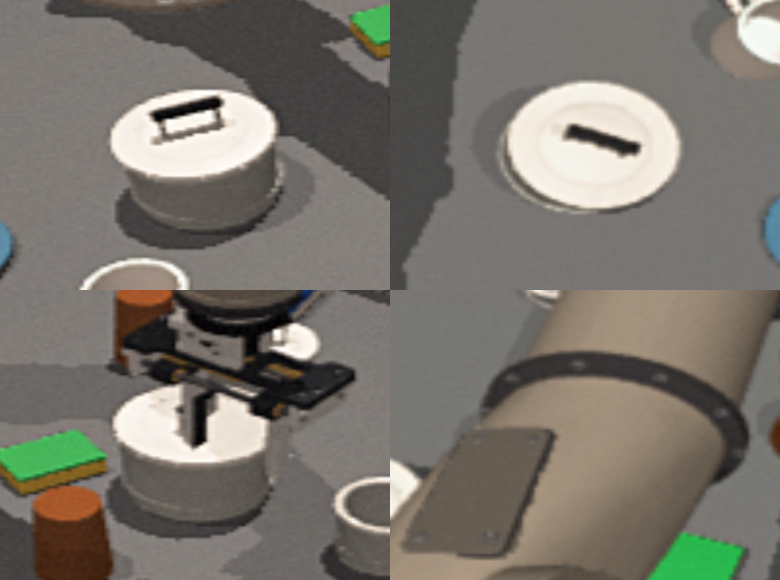

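The large and biggest lids are seated well (the biggest is hidden from the top camera). On to the small lid.

Call:
apply_moves(moves="2.5 -2.2 0 0 0 0; 5.5 -5 0 0 0 0; 7.2 -6.5 -1 0 0 0; 7.2 -6.5 -4 0 0 0; 7.2 -6.5 -7 0 0 0; 7.2 -6.5 -10 0 0 0; 7.2 -6.5 -11.7 0 0 0; 7.2 -6.5 -11.7 0 0 0")

```text
clock: 31.75
position: [661.0, -89.4, 88.7]
ee_rot: [-3.14, -0.0, 1.607]
ft_force: [0.6, -0.4, 0.4]
width: 70.7
```

Call:
apply_moves(moves="0 0 -1.5 0 0 0; 0 0 -3 0 0 0; 0 0 -4.5 0 0 0; 0 0 -5.3 0 0 0; 0 0 -5.5 0 0 0; 0 0 -5.5 0 0 0; 0 0 -5.5 0 0 0; 0 0 -5.5 0 0 0")

```text
clock: 32.75
position: [661.7, -89.7, 34.3]
ee_rot: [3.141, -0.0, 1.607]
ft_force: [-0.5, 0.3, 0.1]
width: 70.4
```

Call:
apply_moves(moves="0 0 0 0 0 0; 0 0 0 0 0 0; 0 0 0 0 0 0; 0 0 0 0 0 0; 0 0 0 0 0 0; 0 0 0 0 0 0; 0 0 0 0 0 0; 0 0 0 0 0 0", gripper=1)

```text
clock: 33.75
position: [661.5, -89.7, 33.9]
ee_rot: [-3.141, -0.0, 1.607]
ft_force: [0.2, 0.2, -0.8]
width: 12.5
```

Call:
apply_moves(moves="0 0 0.5 0 0 0; 0 0 2 0 0 0; 0 0 5 0 0 0; 0 0 9 0 0 0; 0 0 12.5 0 0 0; 0 0.5 14 0 0 0; 0 2 14 0 0 0; 0 5 14 0 0 0")

```text
clock: 34.75
position: [660.8, -39.0, 172.9]
ee_rot: [-3.14, -0.0, 1.606]
ft_force: [0.4, 0.6, -0.7]
width: 12.8
```

Call:
apply_moves(moves="0 4 0 0 0 0; -0.1 8 0 0 0 0; -0.2 11.5 0 0 0 0; -0.3 14 0 0 0 0; -0.35 15.1 0 0 0 0; -0.35 15.1 0 0 0 0; -0.35 15.1 0 0 0 0; -0.35 15.1 0 0 0 0")

```text
clock: 35.75
position: [658.1, 109.9, 174.1]
ee_rot: [3.141, 0.0, 1.606]
ft_force: [-0.5, -0.1, 0.3]
width: 12.6
```

```bash
python3 held.py small
```

```text
tcp [658.1 109.9 174.1]
scene lid [660.5 108.8] 40.33528175209946 minus tcp [ 2.4 -1.1]
top lid [657.8 108.7] 16.27353384602564 minus tcp [-0.4 -1.3]
```

View pics/held_small.png

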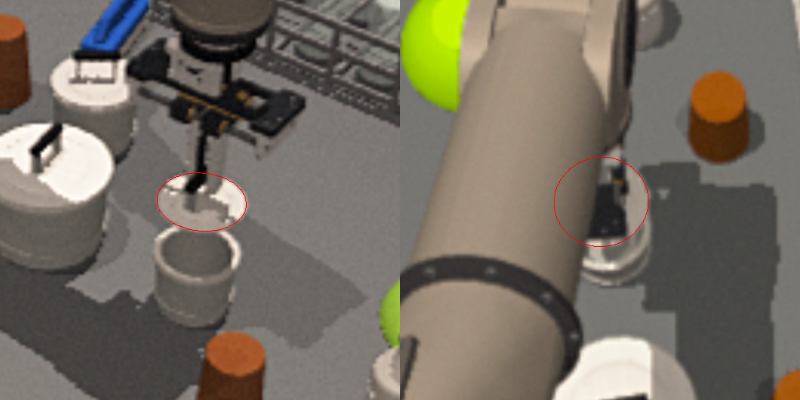

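Call:
apply_moves(moves="0 0.23 -1.5 0 0 0; 0 0.23 -3.5 0 0 0; 0 0.23 -5 0 0 0; 0 0.23 -6 0 0 0; 0 0.23 -6.6 0 0 0; 0 0.23 -6.95 0 0 0; 0 0.23 -7.05 0 0 0; 0 0.23 -7.05 0 0 0")

```text
clock: 36.85
position: [658.2, 113.6, 103.8]
ee_rot: [3.141, -0.0, 1.607]
ft_force: [-0.4, 0.2, -1.0]
width: 12.6
```

Call:
apply_moves(moves="0 0 -0.05 0 0 0; 0 0 -0.1 0 0 0; 0 0 -0.15 0 0 0; 0 0 -0.2 0 0 0; 0 0 -0.2 0 0 0; 0 0 -0.2 0 0 0; 0 0 -0.2 0 0 0; 0 0 -0.2 0 0 0")

```text
clock: 37.85
position: [658.2, 113.7, 101.9]
ee_rot: [3.141, -0.0, 1.607]
ft_force: [-0.4, 0.3, 6.3]
width: 12.5
```

Call:
apply_moves(moves="0 0 0 0 0 0; 0 0 0 0 0 0; 0 0 0 0 0 0; 0 0 0 0 0 0; 0 0 0 0 0 0; 0 0 0 0 0 0; 0 0 0.1 0 0 0; 0 0 0.1 0 0 0", gripper=-0.5)

```text
clock: 38.85
position: [658.1, 113.6, 102.6]
ee_rot: [3.141, -0.0, 1.607]
ft_force: [-0.3, -0.0, -0.9]
width: 70.5
```

Call:
apply_moves(moves="0 0 1 0 0 0; 0 0 3 0 0 0; 0 0 5.5 0 0 0; 0 0 8 0 0 0; 0 0 11 0 0 0; 0 -3 13 0 0 0; 0 -7 13 0 0 0; 0 -11 13 0 0 0")

```text
clock: 39.85
position: [657.9, 1.2, 234.0]
ee_rot: [3.14, -0.0, 1.607]
ft_force: [0.9, 0.0, -0.3]
width: 70.5
```

Call:
apply_moves(moves="0 -5 0 0 0 0; 0 -10 0 0 0 0; 0 -15 0 0 0 0; 0 -20 0 0 0 0; 0 -24 0 0 0 0; 0 -26 0 0 0 0; 0 -26 0 0 0 0; 0 -26 0 0 0 0")

```text
clock: 40.85
position: [658.3, -254.9, 232.6]
ee_rot: [3.142, -0.001, 1.609]
ft_force: [0.3, 0.9, -0.2]
width: 70.3
```

```bash
python3 seat.py medium large biggest small
python3 - <<'E'
from m import *
a,b=[cv2.resize(pickle.load(open('last_%s.pkl'%n,'rb'))['frame'][:,:,::-1],(w,h),interpolation=cv2.INTER_CUBIC) for n,w,h in(('scene',800,600),('top',512,384))]
cv2.imwrite('pics/final_s.png',a);cv2.imwrite('pics/final_t.png',b)
E
```

```text
tcp [ 658.3 -254.9  232.6]
medium scene pot before [377.  281.4] lid now [376.9 282.9] contrast 52.832972972851685 diff [-0.   1.4]
medium top pot before [375.5 281.5] lid now [375.4 282.7] contrast 57.820460700618796 diff [-0.1  1.2]
large scene pot before [ 379.7 -285.7] lid now [ 379.7 -286.1] contrast 72.85506240202932 diff [-0.  -0.5]
large top pot before [ 378.7 -286. ] lid now [ 377.8 -286. ] contrast 75.71553838785509 diff [-0.9 -0.1]
biggest scene pot before [450.4  95.7] lid now [451.4  96.2] contrast 48.05387360893764 diff [1.  0.6]
biggest top pot before [448.9  95.5] lid now [448.6 115.8] contrast 6.4887362389696035 diff [-0.3 20.3]
small scene pot before [658.9 111.6] lid now [659.3 113.2] contrast 66.44872368525236 diff [0.4 1.6]
small top pot before [657.4 111. ] lid now [657.2 111.9] contrast 76.04337651921345 diff [-0.2  0.9]
```

View pics/seat_small.png

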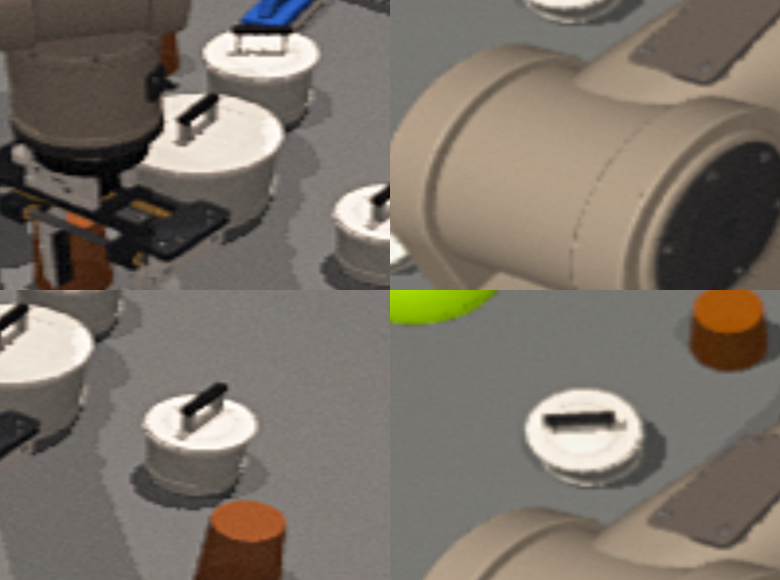

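View pics/final_s.png

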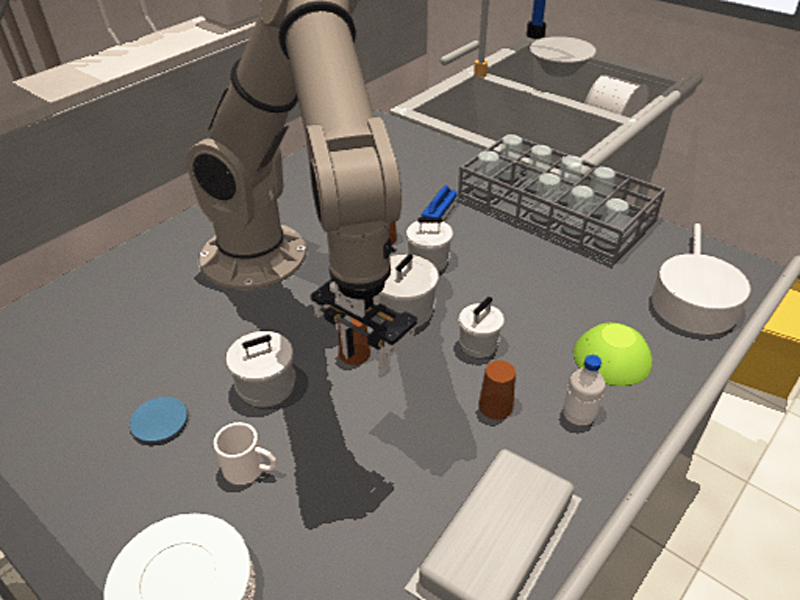

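All four pots are lidded. The mug at (240,453) and the tumbler at (353,345) are where they were in the first picture. Handing in.

```bash
python3 -c "
from bench import arm
print(arm.get_state()['ft_force'],arm.job_done())"
```

```text
the job is handed in; nothing more can be done
[-0.51765527  0.53825013 -0.12286352] None
```

All four lids are on their own pots, handle up, and the job is handed in at about 41 s of robot time.

- **Placing:** I gripped each lid by its handle and lowered it until it touched the rim. Contact came within 0.2 mm of the height expected for a flat seat, with at most 29 N on the wrist.
- **Centring:** In the last pictures each lid lies within about 1.6 mm of where its pot's rim was measured at the start. The discs look level, and the pots have not visibly moved.
- **Mug and glass:** By eye, the mug and the centre tumbler stand where they did in the first pictures.
- **Check that failed:** The arm hid the biggest pot from the top camera, so that fit (20 mm off, contrast only 6) means nothing. That lid's position rests on the scene camera, which put it within 1.2 mm, and on the contact height.

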